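# Fish the rolling pin out of the covered food well

## Robot

A 6-joint arm with a two-finger parallel gripper is mounted at the origin on the work surface. World frame = base frame: x ahead of the robot, y to its left, z up, the work surface at z = 0. Lengths are in m, angles in degrees, forces in N, time in s.
With the tool pointing down it reaches from about 0.325 to 0.85 m from the base axis. Payload 15.5 kg.
Tool frame: the origin (TCP) lies at the very end of the fingers, on their centre line; the grasp point (between the pads) lies arm.grip_depth behind it (arm.grip_depth is the distance from the TCP to the grasp point, in m); z points along the fingers, y is the direction in which the jaws open and shut (so a half turn about z gives the same grasp; the last joint's range is limited). The gripper opens to 91 mm and grips with 3 to 60 N. Pads are 32 mm wide; open, the fingers measure 118 mm over their backs; the gripper's body (76 mm by 178 mm) begins 60 mm behind the grasp point.
Start: joints at [63.913, 28.281, 77.091, -0, 74.628, -5.472], TCP at [0.22, 0.585, 0.214] pointing down, gripper open.
Joint ranges: [-166.48, 166.48], [-47.26, 123.95], [12.59, 153.08], [-70.14, 250.14], [6.76, 159.57], [-176.63, 176.63]. Speed limits (degrees/s): [108.29, 108.29, 147.25, 172.46, 172.46, 172.46].

## Interface

Orientations are given as a 3x3 rotation matrix whose columns are the frame's x, y, z axes.
In Python, from rig import arm gives the robot as it stands. Calls block until the motion is done:
- arm.move_to(position, orientation): joint-space move of the TCP to a pose.
- arm.move_l(position, orientation=None, feed=0.15): straight line of the TCP; orientation=None keeps the orientation; feed is the mean speed in m/s.
- arm.move_joints(angles): joint-space move.
- arm.grip(opening): finger opening in m; the grip force is fixed at half the most; returns when the fingers have stopped.
- arm.sleep(seconds).
- arm.solve_ik(position, orientation): joint angles nearest the present ones, or None.
- arm.snapshot(name): name is "side" or "top" or "wrist"; returns the picture (420x560x3 uint8, red, green, blue); there is no depth.
- arm.get_calibration(name): a dict with "intrinsics" (3x3 intrinsics, pixels), "k1" (the pictures are not rectified: a ray, as slopes to the right and down, at radius r is drawn at 1 + k1 r^2 times it, then the intrinsics apply), "cam_to_world" (4x4, takes a point from camera to world coordinates). Camera axes: x right, y down, z forward; pixel columns grow to the right and rows downward; lengths in m; the calibration is good to about 2 mm. A picture is of the moment at which its call begins: read the wrist's pose just before it. get_calibration takes no time and is no camera call; for the wrist camera it gives the pose at the moment of the call.
A pose or a line that the arm cannot do raises arm.Unreachable and nothing moves.
- arm.sign_off(): hands the job in, once; it reports no verdict.
Readings, each from a call of its own:
- arm.current_t(): time.
- arm.current_joint_positions(): joint angles.
- arm.current_dq(): joint speeds.
- arm.current_tau(): joint torques, N m.
- arm.current_ee_pos(): TCP position.
- arm.current_tool_rot(): TCP orientation.
- arm.current_force(): force on the tool from outside, world axes, zero at the start.
- arm.current_torque(): the same for the moment, N m.
- arm.current_width(): finger opening in m.
Only numpy, scipy, OpenCV 4.12 (cv2) and the standard library are available. Lean on these libraries where they do the work, as an engineer would, in place of code of your own. Each camera call takes 0.05 s, during which the arm holds its last target.

## Task

The rolling pin has slipped into the dry food well, under the cover plates at both ends. Take hold of it, slide it gently under the longer cover until you feel it butt against the hidden stop bar, then tilt its free end up through the opening first and draw the whole pin out diagonally, without knocking over or shifting the things around the well. Finish holding the pin still in the air over the well, every part of it at least 6 cm above the covers; do not put it down or let go.

Things in the scene. Friction and masses are not known exactly. Their poses are not given: they have to be found in the camera images.
- well: Steel food well, an oblong box fixed to the table, its length roughly left to right before the robot. Origin on the table top under the centre of the opening; x runs along the well to the robot's left, y across it towards the robot, z up. Inside it spans x = -210 to +140 mm, y = -92 to +92 mm; walls 5 mm thick, inner floor at z = 4 mm. Fixed cover plates lie over both ends (see opening).
- opening (a point): Centre of the opening between the two cover plates, level with their tops, 90 mm above the table; axes as the well's. The opening is 180 mm long (x = -90 to +90) and 184 mm wide, too short for the pin lying level. Plates 4 mm thick, underside 86 mm above the table; the longer (right) one covers x = -215 to -90, the shorter (left) one x = +90 to +145 mm.
- stop: Rigid rubber-faced stop bar fixed in the well under the longer cover, hidden from above; 20 mm thick along the well, 150 wide, 60 high. Origin at the centre of its underside, on the inner floor; axes as the well's. Its working face is 10 mm from the origin towards the opening, 82 to 98 mm in under the longer cover's edge.
- pin_center (a point): Centre of the wooden rolling pin, on its axis. Pin 250 mm long along its own x, which points about along the well's x; barrel 44 mm in diameter, 150 long; each handle 22 mm in diameter, 50 long; 0.2 to 0.35 kg. At the start it lies level, barrel on the inner floor (axis 22 mm above it), both ends under the covers, middle seen in the opening.
- pin_stop_end (a point): Tip of the pin's handle on the side of the longer cover and the stop, on the axis, 125 mm from its centre along -x of the pin.
- pin_free_end (a point): Tip of the pin's other handle, on the side of the shorter cover, on the axis, 125 mm from its centre along +x of the pin.
- pin: The rolling pin as a body; same origin and axes as point pin_center.
- eggs: Small carton of six eggs standing past the left end of the well, 150 x 102 mm, 80 mm high; origin at the centre of its underside. To be left alone.
- bowl: Small steel bowl, 110 mm across, 50 mm high, standing past the right end of the well; origin at the centre of its underside. To be left alone.
- jar: Closed glass jar, 64 mm across, 100 mm high, standing past the right end of the well; origin at the centre of its underside. To be left alone.

How it is judged (in metres and radians):
On the way, in this order (a step that is already met when the one before it is completed fails the run):
1. the pin, still in the well, is pushed against the hidden stop bar (over 1 N) (contact force between pin and stop above 1 N and height (world z) of pin_free_end below 0.086 m), for 0.04 s.
2. the pin is tilted through the opening: free end above the covers, the other end still below them (height (world z) of pin_free_end above 0.11 m and height (world z) of pin_stop_end below 0.086 m), for 0.1 s.
At the end, for the whole second after the job is handed in: Both tips of the pin are more than 150 mm above the table (60 mm above the covers), its centre within 200 mm sideways of the opening's centre, the pin gripped by the fingers (over 1 N), touching neither well nor stop, and still (under 40 mm/s) (height (world z) of each of pin_stop_end, pin_free_end above 0.15 m and horizontal distance between pin_center and opening below 0.2 m and contact force between pin and the fingers above 1 N and contact force between pin and well below 0.1 N and contact force between pin and stop below 0.1 N and linear speed of pin below 0.04 m/s); the arm keeps its last pose, push and grip.
It fails at once if the pin is rammed against the stop (over 40 N) (contact force between pin and stop above 40 N).
It fails at once if the eggs is knocked (moved over 30 mm) (distance of eggs from where it was at the start of the episode above 0.03 m).
It fails at once if the bowl is knocked (moved over 30 mm) (distance of bowl from where it was at the start of the episode above 0.03 m).
It fails at once if the jar is knocked (moved over 30 mm) (distance of jar from where it was at the start of the episode above 0.03 m).
It also fails if it takes over 48 s, if anything falls off the work surface, if the arm or the gripper's body presses on something with over 40 N, if the wrist force passes 120 N, or if a joint passes its speed limit or range.

## Working session

There is one attempt and no reset: what is moved stays moved. The work goes in short steps, each a Python script; the robot and the scene stay as the last script left them, time stands still between calls to the robot, and variables do not carry over. Pictures are saved under pics/ and viewed, and the job is handed in when it is done.

```bash
ls; mkdir -p pics; python3 - <<'E'
from rig import arm
import cv2
print(arm.current_t(),arm.grip_depth,arm.current_ee_pos(),arm.current_tool_rot(),arm.current_width())
for n in ("top","side","wrist"):
    c=arm.get_calibration(n);print(n,c)
    cv2.imwrite(f"pics/{n}0.png",arm.snapshot(n)[:,:,::-1])
E
```

```text
pics
0.0 0.0188 [0.21987454 0.58463945 0.21333105] [[-9.35967279e-01  3.52086522e-01 -5.76883080e-04]
 [ 3.52086963e-01  9.35966638e-01 -1.10567192e-03]
 [ 1.50651137e-04 -1.23798575e-03 -9.99999222e-01]] 0.0911244339108488
top {'intrinsics': array([[472.11243728,   0.        , 278.94231458],
       [  0.        , 472.11243728, 206.92975829],
       [  0.        ,   0.        ,   1.        ]]), 'k1': -0.008794201387331273, 'cam_to_world': array([[-0.01648456, -0.99321956,  0.11507899,  0.43060142],
       [-0.99980559,  0.01761934,  0.00885055,  0.01631475],
       [-0.01081815, -0.11491072, -0.99331692,  1.30341644],
       [ 0.        ,  0.        ,  0.        ,  1.        ]])}
side {'intrinsics': array([[388.97837534,   0.        , 281.72606968],
       [  0.        , 388.97837534, 202.43172301],
       [  0.        ,   0.        ,   1.        ]]), 'k1': -0.09133562089037776, 'cam_to_world': array([[ 0.96087171, -0.14232914,  0.23762989,  0.34469645],
       [-0.27693252, -0.51166078,  0.81333365, -0.73950771],
       [ 0.00582482, -0.84731674, -0.53105594,  0.59059201],
       [ 0.        ,  0.        ,  0.        ,  1.        ]])}
wrist {'intrinsics': array([[310.08855802,   0.        , 278.15180576],
       [  0.        , 310.08855802, 207.31686448],
       [  0.        ,   0.        ,   1.        ]]), 'k1': -0.03691969496769088, 'cam_to_world': array([[ 0.35166903,  0.90778202,  0.228606  ,  0.15491122],
       [ 0.93612088, -0.34035089, -0.08853798,  0.60921386],
       [-0.00256693,  0.24513891, -0.96948457,  0.38531901],
       [ 0.        ,  0.        ,  0.        ,  1.        ]])}
```

View pics/top0.png

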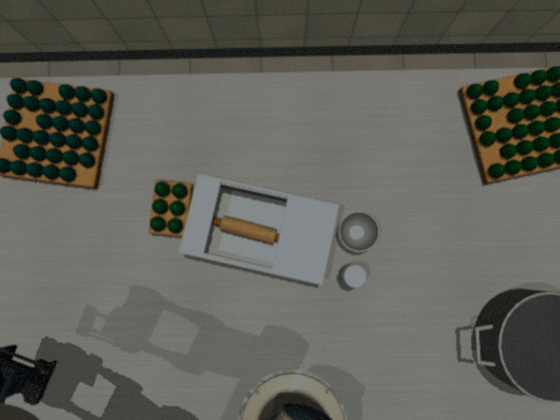

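View pics/side0.png

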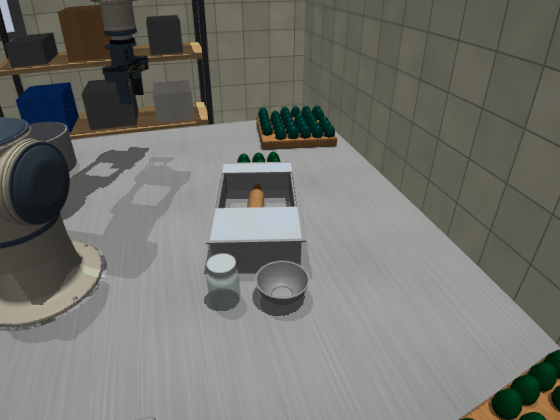

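```bash
cat > h.py <<'E'
import numpy as np, cv2
from rig import arm
def ray(c,u,v):
    K=c["intrinsics"];d=np.array([(u-K[0,2])/K[0,0],(v-K[1,2])/K[1,1]])
    p=d.copy()
    for _ in range(20): p=d/(1+c["k1"]*(p@p))
    M=c["cam_to_world"];r=M[:3,:3]@np.array([p[0],p[1],1.]);return M[:3,3],r
def onz(c,u,v,z):
    o,r=ray(c,u,v);return o+r*(z-o[2])/r[2]
def proj(c,P):
    M=c["cam_to_world"];q=M[:3,:3].T@(np.asarray(P)-M[:3,3]);p=q[:2]/q[2]
    p=p*(1+c["k1"]*(p@p));K=c["intrinsics"];return np.array([K[0,0]*p[0]+K[0,2],K[1,1]*p[1]+K[1,2]])
E
python3 - <<'E'
import cv2
a=cv2.imread("pics/top0.png")
E
```

```text
(no output)
```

The top view shows the well at about pixel (262,230), turned slightly, with the pin's barrel in the opening at (222–278, 218–242). The eggs are at (171,208), the bowl at (358,231) and the jar at (352,276). I'll zoom in for the opening corners and the pin.

```bash
python3 - <<'E'
import cv2
a=cv2.imread("pics/top0.png")
c=a[165:295,140:390]
c=cv2.convertScaleAbs(c,alpha=1.3)
cv2.imwrite("pics/top0z.png",cv2.resize(c,None,fx=3.2,fy=3.2,interpolation=cv2.INTER_CUBIC))
E
```

```text
(no output)
```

View pics/top0z.png

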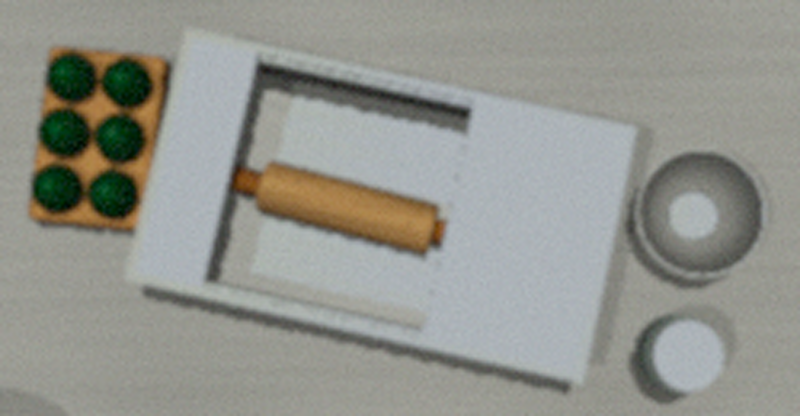

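```bash
cat >> h.py <<'E'
def barrel(c,img,box=None,z=0.026):
    h=cv2.cvtColor(img,cv2.COLOR_RGB2HSV)
    m=cv2.inRange(h,(8,110,70),(25,255,255))
    if box: k=np.zeros_like(m);x0,y0,x1,y1=box;k[y0:y1,x0:x1]=1;m=m*k
    return m
E
python3 - <<'E'
from h import *
c=arm.get_calibration("top");img=cv2.imread("pics/top0.png")[:,:,::-1]
z=lambda p:(p[0]/3.2+140,p[1]/3.2+165)
P=[onz(c,*z(p),0.09) for p in [(188,32),(637,127),(580,385),(130,280)]]
for p in P:print(p.round(4))
for i in range(4):print(np.linalg.norm(P[i]-P[(i+1)%4]).round(4), end=' ')
O=[onz(c,*z(p),0.09) for p in [(257,62),(470,108),(425,330),(210,281)]]
for p in O:print(p.round(4))
for i in range(4):print(np.linalg.norm(O[i]-O[(i+1)%4]).round(4),end=' ')
cen=np.mean(O,0);cw=np.mean(P,0)
xd=(P[0]+P[3]-P[1]-P[2]);xd/=np.linalg.norm(xd);print("xd",xd,np.degrees(np.arctan2(xd[1],xd[0])))
print("open",cen,"from outer",cw+xd*0.035)
m=barrel(c,img,(205,210,285,250))
cs=max(cv2.findContours(m,cv2.RETR_EXTERNAL,cv2.CHAIN_APPROX_NONE)[0],key=cv2.contourArea)
(r)=cv2.minAreaRect(cs);print(r);b=cv2.boxPoints(r)
for p in b: print(p,onz(c,*p,0.026).round(4))
# handle limits & barrel limits along axis
for p in [(233,180),(260,188),(440,229)]: print(p,onz(c,*z(p),0.026).round(4))
for n,p in dict(eggs=(97,137),bowl=(700,222),jar=(688,355)).items(): print(n,onz(c,*z(p),.05))
E
```

```text
[0.6589 0.2353 0.09  ]
[ 0.5743 -0.1284  0.09  ]
[ 0.3691 -0.0769  0.09  ]
[0.458  0.2813 0.09  ]
0.3734 0.2115 0.3691 0.2061 [0.633  0.1789 0.09  ]
[0.5922 0.0062 0.09  ]
[0.4144 0.0453 0.09  ]
[0.4561 0.217  0.09  ]
0.1775 0.182 0.1767 0.181 xd [0.23365726 0.97231903 0.        ] 76.48751415626604
open [0.52392712 0.11187504 0.09      ] from outer [0.52323518 0.11185806 0.09      ]
((245.78555297851562, 228.7933807373047), (65.95780944824219, 14.741360664367676), 15.124006271362305)
[212.02585 227.30428] [0.5261 0.2103 0.026 ]
[215.87201 213.0735 ] [0.5648 0.1998 0.026 ]
[279.54526 230.28249] [0.5149 0.0271 0.026 ]
[275.6991  244.51326] [0.4766 0.0381 0.026 ]
(233, 180) [0.5426 0.2081 0.026 ]
(260, 188) [0.5354 0.1852 0.026 ]
(440, 229) [0.498  0.0329 0.026 ]
eggs [0.57859674 0.3186387  0.05      ]
bowl [ 0.49883384 -0.18284423  0.05      ]
jar [ 0.38995253 -0.16913358  0.05      ]
```

Checks: the opening measures 177 × 182 mm against 180 × 184 mm nominal, and the barrel about 152 mm against 150 mm. The outer rim comes out about 3% large, but both ways of finding the centre agree to 1 mm. Next I'll plan the waypoints and check them with IK.

```bash
cat >> h.py <<'E'
from scipy.spatial.transform import Rotation as Rn
YAW=np.radians(76.4)
C=np.array([0.5237,0.1119,0.0])
WX=np.array([np.cos(YAW),np.sin(YAW),0]);WY=np.array([-np.sin(YAW),np.cos(YAW),0])
def w2(x,y,z): return C+WX*x+WY*y+np.array([0,0,z])
def toW(P): d=np.asarray(P)-C; return np.array([d@WX,d@WY,d[2]])
def R(th,sg=1): # th deg: free end (+x) up
    t=np.radians(th)
    a=np.cos(t)*WX+np.sin(t)*np.array([0,0,1.])   # pin axis
    n=-np.sin(t)*WX+np.cos(t)*np.array([0,0,1.])  # normal up
    x=sg*a; z=-n; return np.column_stack([x,np.cross(z,x),z]),a,n
SG=0.028; TN=-0.0095  # grasp pos along pin; TCP below the pin axis
def tcp_from_stop(xs,y,zs,th,s=SG,tn=TN): # stop-end tip in well coords -> TCP
    _,a,n=R(th); return w2(xs,y,zs)+a*(0.125+s)+n*tn
E
python3 - <<'E'
from h import *
c=arm.get_calibration("top")
z=lambda p:(p[0]/3.2+140,p[1]/3.2+165)
for p in [(260,188),(435,228),(347,208)]: print(toW(onz(c,*z(p),0.026)).round(4))
for sg in (1,-1):
  for (x,zz,t) in [(-.125,.2,0),(-.125,.026,0),(-.18,.026,0),(-.178,.017,26),(-.085,.06,26),(-.085,.2,26)]:
    q=arm.solve_ik(tcp_from_stop(x,.006,zz,t),R(t,sg)[0]);print(sg,t,None if q is None else np.round(q,1))
E
```

```text
[0.074  0.0059 0.026 ]
[-0.0785  0.0065  0.026 ]
[-0.002   0.0063  0.026 ]
1 0 [ 8.7 23.2 90.5 -0.  66.4 22.3]
1 0 [ 8.7 37.5 99.4 -0.  43.1 22.3]
1 0 [  3.1  36.3 102.9  -0.   40.8  16.7]
1 26 [-15.8  32.1 107.8  36.5  47.5 -29. ]
1 26 [ -4.8  28.6 103.5  34.9  49.3 -14.7]
1 26 [-4.8 17.3 94.3 28.1 66.9 -2.1]
-1 0 [   8.7   23.2   90.5   -0.    66.4 -157.7]
-1 0 [   8.7   37.5   99.4   -0.    43.1 -157.7]
-1 0 [   3.1   36.3  102.9   -0.    40.8 -163.3]
-1 26 [-15.8  32.1 107.8  36.5  47.5 151. ]
-1 26 [ -4.8  28.6 103.5  34.9  49.3 165.3]
-1 26 None
```

```bash
python3 - <<'E'
from h import *
arm.move_to(tcp_from_stop(-.127,.0062,.19,0),R(0)[0])
c=arm.get_calibration("wrist");im=arm.snapshot("wrist")
np.save("c1.npy",c,allow_pickle=True)
cv2.imwrite("pics/w1.png",im[:,:,::-1]);print(arm.current_t(),arm.current_ee_pos(),arm.current_force())
E
```

```text
2.15 [0.52366458 0.13945981 0.18053424] [ 0.29114344 -0.03431793  0.43449909]
```

View pics/w1.png

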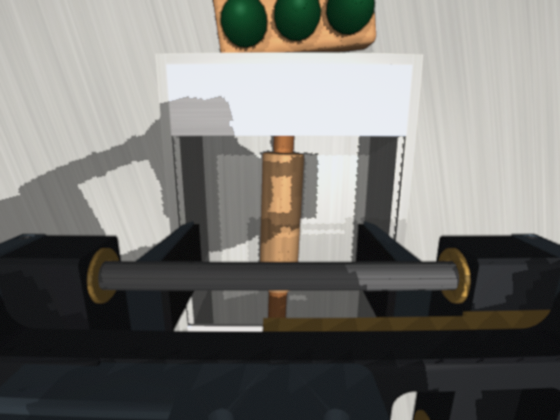

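The wrist view shows the short cover's edge at row 136, columns 172–408. The barrel's free end is at row 153, columns 262–303, and its stop-side end at about row 292. I'll compare these with the top-view fix.

```bash
python3 - <<'E'
from h import *
c=np.load("c1.npy",allow_pickle=True).item()
print("edge",toW(onz(c,172,136,.09)),toW(onz(c,408,136,.09)))
print("barrel +end, top",toW(onz(c,282,153,.048)),"axis L/R",toW(onz(c,262,156,.026)),toW(onz(c,303,156,.026)))
print("barrel -end",toW(onz(c,278,292,.026)))
print("axis mid",toW(onz(c,280,250,.026)),toW(onz(c,260,230,.026)),toW(onz(c,300,230,.026)))
E
```

```text
edge [0.08965076 0.09542615 0.09      ] [ 0.09016045 -0.1007108   0.09      ]
barrel +end, top [0.07247579 0.00353792 0.048     ] axis L/R [0.06767521 0.0241283  0.026     ] [ 0.06776638 -0.01866369  0.026     ]
barrel -end [-0.08988309  0.00714416  0.026     ]
axis mid [-0.03717295  0.00498612  0.026     ] [-0.013515    0.02721585  0.026     ] [-0.01342664 -0.01708111  0.026     ]
```

The two views agree: the cover edge is at x = 0.090, and the pin centre is at x ≈ -0.003, y ≈ 0.005 in the well frame. I'll descend and grip.

```bash
python3 - <<'E'
from h import *
arm.move_l(tcp_from_stop(-.128,.005,.08,0),R(0)[0],feed=.12)
print(arm.current_force().round(2))
arm.move_l(tcp_from_stop(-.128,.005,.026,0),R(0)[0],feed=.06)
print(arm.current_force().round(2),arm.current_ee_pos())
arm.grip(0.035)
print(arm.current_t(),arm.current_width(),arm.current_force().round(2),arm.current_torque().round(3),arm.current_ee_pos())
cv2.imwrite("pics/w2.png",arm.snapshot("wrist")[:,:,::-1])
E
```

```text
[0.37 0.76 0.74]
[-0.54 -0.07 -0.06] [0.52492064 0.13740993 0.01678583]
5.05 0.04365582991808259 [ 0.46  0.36 -0.16] [-0.049 -0.041  0.023] [0.52476936 0.13737299 0.01650279]
```

View pics/w2.png

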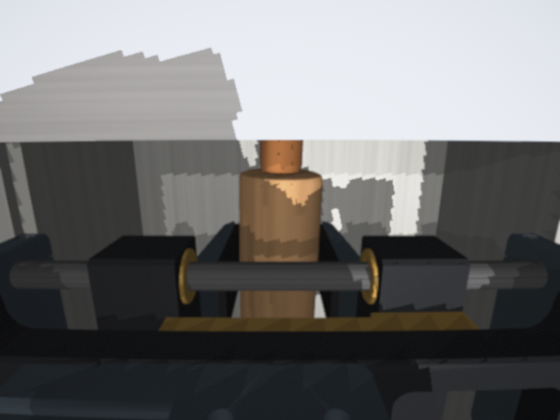

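The pin is gripped between the pads, with a width of 43.7 mm on the 44 mm barrel. I'll lift it 2.5 mm to remove floor drag, then slide it toward the stop and watch the force along the well.

```bash
python3 - <<'E'
from h import *
def f(n=3):
    a=[]
    for _ in range(n): a.append(arm.current_force()); arm.sleep(.02)
    return np.mean(a,0)
arm.move_l(tcp_from_stop(-.128,.005,.0285,0),feed=.03)
f0=f(6);print("lift",f0.round(2),arm.current_torque().round(3))
arm.move_l(tcp_from_stop(-.162,.005,.0285,0),feed=.04)
f0=f(6);print("after slide",f0.round(2),arm.current_t())
x=-.162
while x>-.196:
    x-=.001
    arm.move_l(tcp_from_stop(x,.005,.0285,0),feed=.02)
    g=(f(3)-f0)@WX
    print(round(x,4),round(g,2),end='; ')
    if g>3: break
print();arm.sleep(.15)
print(arm.current_t(),((f(6)-f0)@WX).round(2),toW(arm.current_ee_pos()).round(4),arm.current_width())
cv2.imwrite("pics/w3.png",arm.snapshot("wrist")[:,:,::-1])
E
```

```text
lift [ 0.12 -0.03 -2.99] [ 0.036  0.06  -0.029]
after slide [ 0.17  0.33 -2.86] 6.55
-0.163 0.13; -0.164 -0.81; -0.165 -0.27; -0.166 -0.3; -0.167 -0.29; -0.168 -0.08; -0.169 -0.5; -0.17 -0.13; -0.171 -0.9; -0.172 0.03; -0.173 -0.05; -0.174 -0.73; -0.175 -1.09; -0.176 -0.35; -0.177 -0.39; -0.178 -0.65; -0.179 2.19; -0.18 12.01; 
12.1 11.31 [-0.0262  0.005   0.0191] 0.0437749110989676
```

Contact was felt at a stop-tip x of about -0.179, inside the expected -0.172 to -0.188, with about 11 N held. The lifted load of about 2.9 N gives a mass of about 0.3 kg, in range. Next I'll back off a few millimetres and tilt the free end up.

```bash
python3 - <<'E'
from h import *
for xs,zs,t in [(-.176,.0285,0),(-.174,.0245,6),(-.172,.021,12),(-.170,.0185,18),(-.169,.0185,24)]:
    arm.move_l(tcp_from_stop(xs,.005,zs,t),R(t)[0],feed=.06)
    F=arm.current_force();print(t,F.round(1),round(F@WX,1),arm.current_torque().round(2))
    if np.linalg.norm(F-[0,0,-3])>10: print("STOP");break
arm.sleep(.3)
print(arm.current_t(),arm.current_width())
cv2.imwrite("pics/w4.png",arm.snapshot("wrist")[:,:,::-1])
cv2.imwrite("pics/s4.png",cv2.resize(arm.snapshot("side")[100:320,150:350,::-1],None,fx=2.7,fy=2.7))
E
```

```text
0 [-0.1 -0.1 -3. ] -0.1 [ 0.01 -0.02  0.02]
6 [-0.5  0.3 -2.6] 0.2 [-0.12  0.1  -0.03]
12 [-0.7  0.3 -2.4] 0.1 [-0.24  0.13 -0.02]
18 [ 0.6  1.  -2.6] 1.2 [-0.36  0.13 -0.01]
24 [-0.4  0.7 -2.5] 0.6 [-0.44  0.13  0.04]
14.3 0.04355126898668176
```

View pics/w4.png

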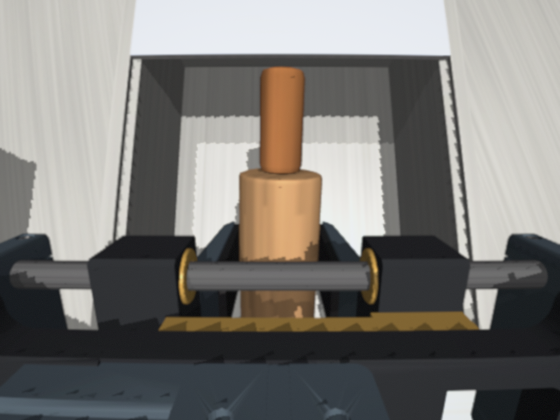

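View pics/s4.png

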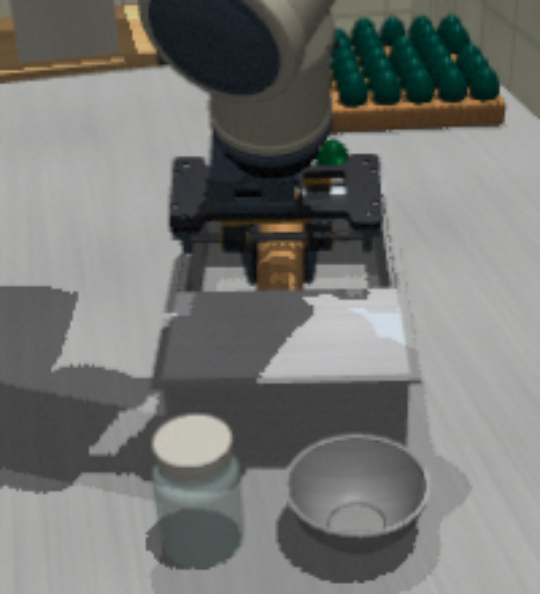

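The wrist view shows the barrel end still at row 172, as before the tilt, so the pin hasn't slipped. The free handle tip stands clear in the opening at (282,68), and nothing around the well has moved. I'll tilt slightly further and draw the pin out diagonally.

```bash
python3 - <<'E'
from h import *
for xs,zs,t,fd in [(-.164,.0185,26,.05),(-.12,.038,26,.07),(-.072,.063,26,.08),(-.072,.12,26,.1),(-.10,.20,26,.1)]:
    arm.move_l(tcp_from_stop(xs,.005,zs,t),R(t)[0],feed=fd)
    if t==26 and zs<.02: arm.sleep(.3)
    F=arm.current_force();print(xs,F.round(1),arm.current_torque().round(2),arm.current_t())
    if np.linalg.norm(F-[0,0,-3])>10: print("STOP");break
arm.sleep(.5)
print(arm.current_t(),arm.current_width(),arm.current_ee_pos(),np.abs(arm.current_dq()).max())
for n in ("wrist","side","top"): cv2.imwrite(f"pics/{n}5.png",arm.snapshot(n)[:,:,::-1])
E
```

```text
-0.164 [ 0.1 -0.3 -3.4] [-0.5   0.15 -0.03] 14.9667
-0.12 [ 0.5 -1.  -3.1] [-0.54  0.15 -0.02] 15.8083
-0.072 [ 0.2 -0.  -2. ] [-0.54  0.15 -0.04] 16.6333
-0.072 [ 0.5  0.5 -4. ] [-0.47  0.17  0.03] 17.35
-0.1 [ 0.1 -0.1 -3.6] [-0.54  0.12 -0.05] 18.35
18.85 0.04381362826231802 [0.52862578 0.15360856 0.25845869] 0.10524341980258989
```

View pics/side5.png

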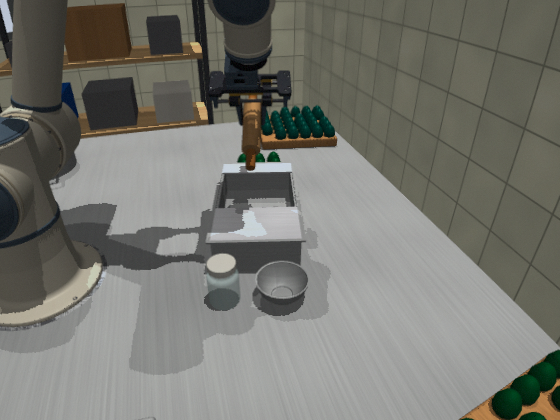

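View pics/wrist5.png

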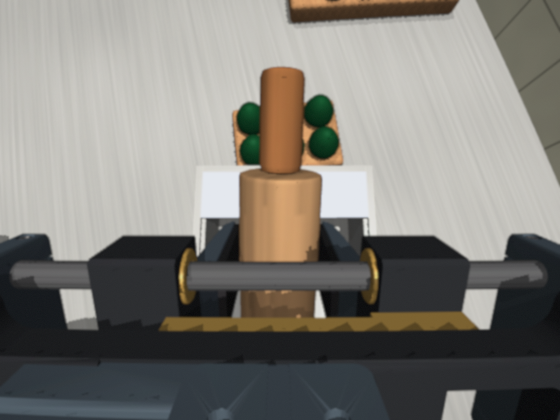

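View pics/top5.png

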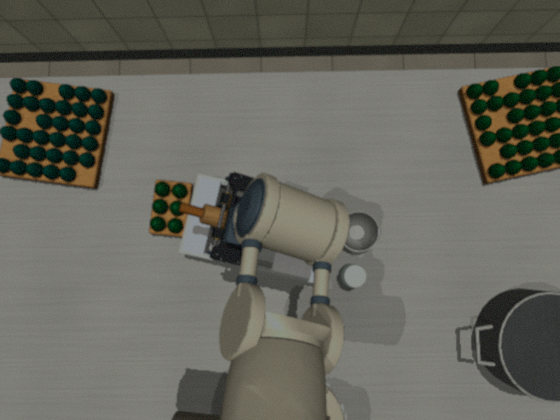

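The pin is held in the air and unslipped in the grip: the barrel end is again at row 172 in the wrist view. Eggs, bowl and jar are at their starting pixels. In the side view the lower tip is at about (251,167), so I'll check that tip's height before signing off.

```bash
python3 - <<'E'
from h import *
c=arm.get_calibration("side")
R_=arm.current_tool_rot();p=arm.current_ee_pos();a=R_[:,0];n=-R_[:,2]
cen=p-n*TN-a*SG;st=cen-a*.125;fr=cen+a*.125
print("stop tip",toW(st).round(3),"proj",proj(c,st).round(1),"free",toW(fr).round(3),"cen",toW(cen).round(3))
o,r=ray(c,251,164);k=(toW(st)[0]-(o-C)@WX)/(r@WX);print("tip ray at that x:",toW(o+k*r).round(3))
w0=arm.current_width();print(arm.current_force().round(2),w0)
if st[2]>.17 and abs(toW(st)[2]-toW(o+k*r)[2])<.015: arm.sign_off();print("signed",arm.current_t())
E
```

```text
stop tip [-0.1    0.005  0.2  ] proj [251.5 167.6] free [0.125 0.005 0.31 ] cen [0.012 0.005 0.255]
tip ray at that x: [-0.1    0.006  0.209]
[ 0.42  1.04 -2.81] 0.0433829579617388
the job is handed in; nothing more can be done
the job is handed in; nothing more can be done
```

The pin is out of the well and held still over it, and I handed the job in. The sign-off reports no verdict.

- **Stop:** I gripped the barrel 28 mm towards the free end, lifted it 2.5 mm and slid it under the longer cover. It met the stop at about 89 mm in under the cover's edge, within the expected 82–98 mm, and I held about 11 N there.
- **Tilt and draw-out:** I backed off 3 mm, tilted the free end up to 26° and paused with the free tip at about 128 mm and the other tip at about 19 mm (both computed from the arm pose). Then I drew the pin out diagonally and raised it. The force readings showed only the pin's weight, with no sign of it catching.

**Last checks (about 19 s on the clock at the last motion):**
- From the arm pose, the tips are at about 200 mm and 310 mm above the table, and the centre is about 13 mm from the opening's centre.
- The side camera agrees with the lower tip to about 9 mm in height. My pick on that tip was rough.
- The grip width is 43.4 mm on the 44 mm barrel. The wrist carries about 2.8 N, and the wrist view shows no slip.
- By eye, the eggs, bowl and jar are at the same pixels as at the start.

One early disagreement: the well's outer rim measured 3% long and about 7% wide. The opening's size and centre matched in both views, so I worked from those.

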